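Flip open the drive clamp

ROBOT

A 6-joint arm with a two-finger parallel gripper is mounted at the origin on a cart in front of the work surface, level with it; the furniture and walls round the work are solid. World frame = base frame: x ahead of the robot, y to its left, z up, the work surface at z = 0. Lengths are in m, angles in rad, forces in N, time in s.
With the tool pointing down it reaches from about 0.375 to 0.9 m from the base axis. Payload 3.1 kg.
Tool frame: the origin (TCP) lies at the centre of the arm's flange, where the gripper is bolted on; the fingertips stand 182 mm ahead of it and the grasp point (between the pads) lies 164 mm ahead of it; z points along the fingers, y is the line along which they close (so a half turn about z gives the same grasp; the last joint's range is limited). The gripper opens to 87 mm and grips with 3 to 60 N. Pads are 19 mm wide; open, the fingers measure 117 mm over their backs; the gripper's body (75 mm by 190 mm) begins 51 mm behind the grasp point.
Start: joints at [-1.315, 0.527, 1.433, -0, 1.181, -0.178], TCP at [0.263, -0.567, 0.405] pointing down, gripper open.
Joint ranges: [-3.08, 3.08], [-0.75, 2.2], [0.22, 2.44], [-1.43, 4.57], [0, 2.65], [-2.85, 2.85]. Speed limits (rad/s): [2.79, 2.79, 3.14, 3.14, 3.14, 3.14].

INTERFACE

Orientations are given as a unit quaternion [x, y, z, w].
In Python, from rig import * gives the robot as it stands.
- The arm moves only by the tool move_arm, never from a script. Its argument "commands" is a list that holds one entry, the list of rows, each a list of 6 numbers: the shift along the tool's x, y, z in units of 40 mm (1.0 is 40 mm), then the turn, a rotation vector about the tool's x, y, z in rad. A call has 1 to 12 rows; each row is the pose to reach, as a shift and turn from the pose commanded when the call began, along the tool's axes at that moment; what a row does not reach only later rows make up. A row lasts 1/8 s, in which the tool goes at most 62.5 mm and 10.7 degrees, less where a joint would pass 70% of its speed; a pose out of reach is approached as far as the arm can. A call with a gripper value outside its range is refused whole. "claw" is the closure, from -1 (fully open) to 1 (shut), so that 0 is half open, set as the call begins (left out, the last holds). The fingers move at their own pace and stop on an object; "squeeze" is the grip in N (left out, the last holds). Time passes only in rows, so rows that repeat a pose let the fingers close. It gives the time, the measured TCP pose, the force, the opening and the grip force at its end, in the units of the state.
- get_obs(): the state, without advancing time (a new reading comes with each control period).
- camera(name): name is "scene" or "top" or "wrist"; returns a dict with "pixels" (480x640x3 uint8, blue, green, red), "range_z" (480x640 float32, m along the optical axis (not along the pixel's ray), 0 where there is no reading), "camera_matrix" (3x3 intrinsics, pixels), "extrinsics" (4x4, takes a point from world to camera coordinates). Camera axes: x right, y up, looking along -z (the intrinsics and any distortion apply to the point x, -y, -z); pixel columns grow to the right and rows downward; lengths in m; the calibration is good to about 2 mm. A picture is of the moment at which its call begins.
- hand_in(): hands the job in; it is judged then, once.
The state is a dict: "time": time; "q": joint angles; "joint_velocities": joint speeds; "joint_torque": joint torques, N m; "position": TCP position; "tool_rot": TCP orientation; "ft_force": force on the tool from outside, world axes, zero at the start; "moment": the same for the moment, N m; "grip_width": finger opening in m; "grip_force": force on a finger pad.
Only numpy, scipy, OpenCV 4.12 (cv2) and the standard library are available. Lean on these libraries where they do the work, as an engineer would, in place of code of your own. Each camera call takes 0.05 s, during which the arm holds its last target. There are 200 camera calls.

TASK

Two identical drive clamps stand on the bench, and one of them has a drive lying in it. Swing the U-shaped bail of the clamp with the drive up and over backwards, past its balance point, so that it stays open against its stop on its own when you let go. Leave the drive lying in its nest and keep the empty clamp shut.

Things in the scene. Friction and masses are not known exactly. Their poses are not given: they have to be found in the camera images.
- jig_loaded: The clamp with the drive in it, fixed; an identical empty one stands to its left or right. Alloy plate 146x136x12 mm. Origin under the plate at bench height; x points back to the hinge (roughly away from the robot, yaw within 0.3 rad), z up. Hinge line parallel to y at x=+60, z=65 mm, between two cheeks 10 mm thick at y=+-54, x 44 to 84, top at z=88 mm.
- bail_loaded (a joint): Its bail: U of 8 mm rod, arms at y=+-41 mm, 0.12 kg. Cross bar 110 mm from the hinge line; shut its middle is at x=-50, y=0, z=65 mm of the clamp; its round black sleeve, 12 mm thick, 56 long, can be pinched from above. Angle (rad): 0 shut, level; 1.57 upright; 2.1 open, leaning back on its stop. Swings freely, no spring or latch: let go below 1.5 it falls shut, above 1.7 it falls open.
- bail_empty (a joint): The same angle for the bail of the empty clamp: it is shut (0) and is to stay so.
- ssd: The drive: flat, dark, 70x100x8 mm, lying loose in the clamp's nest (rims 5 mm high) under the bail's two thin feet, which end 2 mm above it. Origin: centre of its underside, 12 mm above the bench, at x=-10 mm in the clamp's frame; z up. Its top is at z=20 mm, 39 mm below the sleeve.
Mind the look-alikes: they are no part of the job. Leave any red look-alike of the ssd alone.

How it is judged:
At the end, for the whole second after the job is handed in: The bail of the clamp with the drive rests open by itself, at more than 1.85 rad (its stop is at 2.1), at rest; the bail of the empty clamp is shut (under 0.15 rad); the drive lies flat (within 0.1 rad) in its nest, within 15 mm of where it was (value of joint bail_loaded above 1.85 rad and velocity of joint bail_loaded between -0.1 and 0.1 rad/s and value of joint bail_empty below 0.15 rad and distance of ssd from where it was at the start of the episode below 0.015 m and angle between ssd's own z axis and vertical below 0.1 rad); the robot touches nothing.
It fails at once if the bail of the empty clamp is lifted (over 0.4 rad) (value of joint bail_empty above 0.4 rad).
It fails at once if the drive is knocked out of its nest (moved over 25 mm) (distance of ssd from where it was at the start of the episode above 0.025 m).
It also fails if it takes over 38 s, if anything falls off the work surface, if the arm or the gripper's body presses on something with over 40 N, if the wrist force passes 120 N, or if a joint passes its speed limit or range.

## Working session

There is one attempt and no reset: what is moved stays moved. The work goes in short steps, Python scripts to look and compute and a tool call to move; the robot and the scene stay as the last step left them, time stands still between calls to the robot, and variables do not carry over. Pictures are saved under pics/ and viewed, at most 10 in all, crops included, and the job is handed in when it is done.

Besides the shell and the picture viewer there is one more tool, called after ">>>" by a JSON object that holds its "name" and its "arguments". move_arm: Moves the arm, as the interface text tells. Its arguments: {"type":"object","properties":{"commands":{"type":"array","items":{"type":"array","items":{"type":"array","items":{"type":"number"}}}},"claw":{"type":"number"},"squeeze":{"type":"number"}},"required":["commands"]}

```bash
mkdir -p pics; python3 - <<'E'
from rig import *
import cv2,numpy as np,pickle
d={n:camera(n) for n in ("scene","top")}
pickle.dump(d,open("c.pkl","wb"))
for n in d: cv2.imwrite(f"pics/{n}.png",d[n]["pixels"]); print(n,d[n]["camera_matrix"],d[n]["extrinsics"])
print(get_obs())
E
```

```text
scene [[448.60441248   0.         319.21197168]
 [  0.         448.60441248 249.23156355]
 [  0.           0.           1.        ]] [[-0.9018093  -0.43209955 -0.00547431  0.49070482]
 [ 0.25011169 -0.53224007  0.80880446 -0.20099627]
 [-0.35239769  0.72801819  0.58805219 -0.69073335]
 [ 0.          0.          0.          1.        ]]
top [[590.65189467   0.         305.94771292]
 [  0.         590.65189467 239.51886719]
 [  0.           0.           1.        ]] [[-0.01182541 -0.99991425  0.0056266  -0.00772279]
 [ 0.99861157 -0.01152075  0.05140247 -0.52976866]
 [-0.05133324  0.00622664  0.99866217 -0.993653  ]
 [ 0.          0.          0.          1.        ]]
{'time': 0.1, 'q': array([-1.31449174e+00,  5.28373244e-01,  1.43375743e+00,  1.99943860e-05,
        1.18142954e+00, -1.78521184e-01]), 'joint_velocities': array([-4.31891022e-04, -2.09327340e-03, -1.51646045e-03,  1.05174422e-03,
       -1.01763842e-05,  4.32344124e-04]), 'joint_torque': array([ 6.17936098e-05, -4.40984881e+01, -1.77151448e+01,  6.34449511e-02,
        5.33377973e-02, -5.64931679e-05]), 'position': array([ 0.26322075, -0.56653114,  0.40387445]), 'tool_rot': array([ 9.76459116e-01,  2.15700316e-01, -2.90130129e-05, -9.83394294e-04]), 'ft_force': array([0.69774423, 0.30986142, 0.09429528]), 'moment': array([0.00052102, 0.01160387, 0.02026823]), 'grip_force': 0.0, 'grip_width': 0.08698651319376961}
```

View pics/top.png

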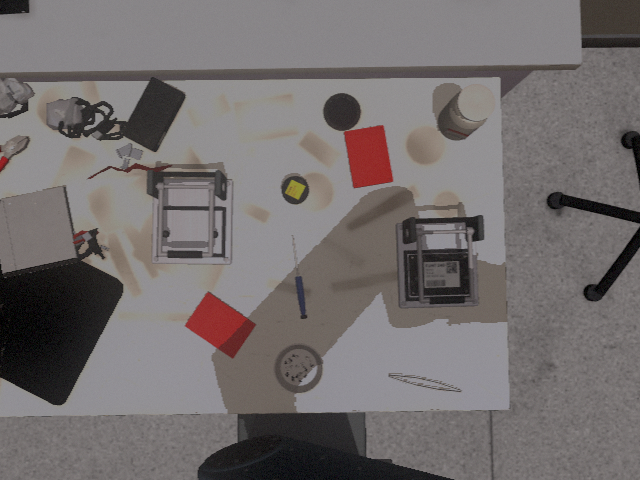

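View pics/scene.png

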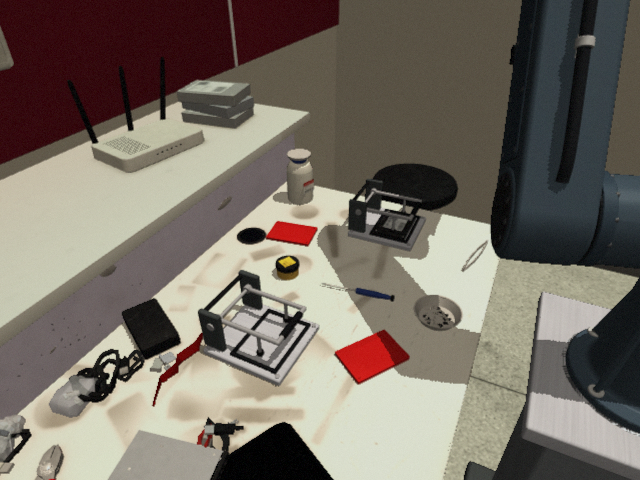

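The loaded clamp is on the right: around (438,262) in top and (385,218) in scene. The empty one is on the left, around (192,215) in top. I'll enlarge the loaded one in both views.

```bash
python3 - <<'E'
import cv2,numpy as np,pickle
d=pickle.load(open("c.pkl","rb"))
a=cv2.resize(d["top"]["pixels"][195:320,385:495],None,fx=4,fy=4,interpolation=cv2.INTER_CUBIC)
b=cv2.resize(d["scene"]["pixels"][172:252,340:432],None,fx=4,fy=4,interpolation=cv2.INTER_CUBIC)
o=np.zeros((500,810,3),np.uint8)[:, :800]; o[:500,:440]=a; o[:320,440:800]=b[:, :360]
cv2.imwrite("pics/crop.png",o)
def world(n,u,v):
    c=d[n];K=c["camera_matrix"];E=c["extrinsics"];z=c["range_z"][v,u]
    p=np.array([(u-K[0,2])*z/K[0,0],-(v-K[1,2])*z/K[1,1],-z,1]);return (np.linalg.inv(E)@p)[:3].round(4)
# height map points in region
c=d["top"]
pts=np.array([[*world("top",u,v)] for v in range(195,320) for u in range(385,495)]).reshape(125,110,3)
np.save("pts.npy",pts)
m=(pts[...,2]>.05)&(pts[...,2]<.08)
for v in range(0,125,3): print(v+195,"".join("%3d"%(z*1000) for z in pts[v,::4,2]))
E
```

```text
195   3 -1  0  0  1 -2  0 -2  0  0 -1  1 -3 -1  3  0 -1  1 -3  1 -1  1  1  1  0  0  2 -1
198   0 -2 -1 -2  0 -3  1  1  0 -2  4  0 -1 -3 -1 -1  2 -3 -3  0 -1  2 -2 -1  0  2  0  3
201  -3  0  3  0  0  0  0 -2  2 -1  0  1  0  2  0  0  1  0  0  1  0  0 -1 -3  0 -2 -3  0
204   0 -1  1 -1 -1  0  2  1  0  0  2  1 -4  0 -1  0  0  0  0  2 -1  0  1  0  0  3  1 -1
207   0  0 -1 -1  0 -1 -1  0  0 -1  1 -1 -1 -2  0 -1  0  0 -1  1  0  1 -2  0  3 -3  1  0
210   1 -3  0  1  1  0  2  1  0 -1  1  0  1 -2 -2  1  0  0 -2  1  0  0  0 -3 -2  0  0  0
213   0  3  0  0  1 -2  3  0 -1 -1  0  0  2 -4 -1  0  0 -1 -2 -4 -2 -1  0 -1 -2  2  0  1
216   1  0  1  0  0  2 -1  3  0  0 -3  0  0  0  1  2  2 -1 -3  3 -2  3 -2 89 89  0 -1 -5
219   0  0 -1  3  4  2 85 87 84 83 85 85 84 83 84 84 87 83 82 85 84 84 84 85 87  0 -4  0
222  -2 -1  0  0 -1 51 85 86 88 86 84 82 84 80 84 81 81 82 10 11 19 41 63 85 89  0  0  1
225  -3 -4 -2  9 13 53 87 89  7 10  7 12  9  9 11 10  7 11 13 11 17 42 63 87 88 -4  0 -2
228   0 -1 -1 11 13 49 84 89 65 15  9 13 14 10 13 10 14 11  9 12 62 72 60 81 89 -1  1 -3
231   0  0  2 13 11 64 81 88 74 
[... 1943 characters left out ...]
  0  9 19 12 10 19 70 18 66 69 67 69 67 70 68 69 71 66 65 68 12 -3  0 -1  0
300   1  0  0  0 13 16 16 17 19 67 66 69 68 70 70 67 71 71 70 67 64 70 67 12  0  3  0 -2
303   1  0  0 -1 11 15 12 11 11 10 14 66 68 69 69 67 62 63 10 12 12 10 13 12  0  0  2 -1
306   0 -1  0  0 11 12 13 13 14 11 10  9 13 12 10 11 13  6 10  8  0 -1  1  1  0  0 -1  2
309   0  1  0 -1 -1  2  1  1  0 -2 -2 -1 -2  0  0 -1  1 -2 -1 -1 -2 -3  0  0  0  0 -1 -1
312   0  1  0 -1  0  1  31019  0  0  0  0  0 -2  0  0 -1  0  2  0  0  0  31019  2  0  0  4
315  -2  3 -2  2 -1  0  0 -1  1  0  0 -3 -1  0  0  0 -2 -1  3  3  0 -2 -1 -2  0  0  1  0
318   1  0  2  0 -1  2  0  1  0 -1  1 -3  0  0  0 -2  0  0 -2  0  0 -2 -2 -1  1 -3  0 -3
```

View pics/crop.png

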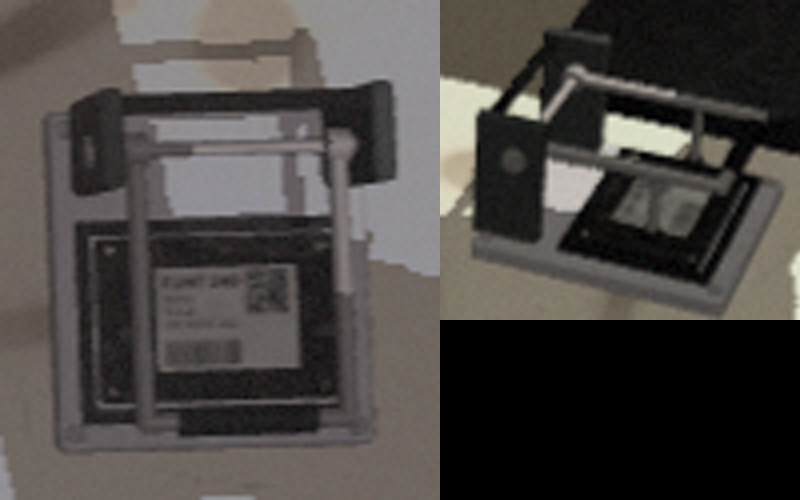

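The crop shows the black sleeve in top from about (430,300.7) to (465,299.3), and in scene with its ends near (414,215) and (420,206). The hinge rod is at row ~231 in top.

```bash
cat > h.py <<'E'
import numpy as np
from scipy.spatial.transform import Rotation as R
def ray(c,u,v):
    K=c["camera_matrix"];E=np.linalg.inv(c["extrinsics"])
    return E[:3,3],E[:3,:3]@np.array([(u-K[0,2])/K[0,0],-(v-K[1,2])/K[1,1],-1])
def tri(c1,p1,c2,p2):
    o1,d1=ray(c1,*p1);o2,d2=ray(c2,*p2)
    s=np.linalg.lstsq(np.c_[d1,-d2],o2-o1,rcond=None)[0]
    a,b=o1+s[0]*d1,o2+s[1]*d2
    return (a+b)/2,np.linalg.norm(a-b)
E
python3 - <<'E'
from h import *
import pickle
from rig import *
d=pickle.load(open("c.pkl","rb"));t,s=d["top"],d["scene"]
p=np.load("pts.npy")
def atz(u,v,z):
    o,r=ray(t,u,v);return (o+r*(z-o[2])/r[2]).round(4)
L,Rr=atz(430,300.75,.065),atz(465,299.25,.065)
print("sleeve ends",L,Rr)
print("tri",tri(t,(447.5,300),s,(417,210.5)))
g=p[100:112,47:78]; m=(g[...,2]>.058)&(g[...,2]<.078); q=g[m]; print("depth sleeve",len(q),np.median(q,0),q.min(0),q.max(0))
v=np.linalg.svd(q[:,:2]-q[:,:2].mean(0))[2][0]
print("sleeve dir",v)
# hinge rod
h=p[34:39,40:78];m=(h[...,2]>.058)&(h[...,2]<.078);q2=h[m];print("hinge",np.median(q2,0),np.linalg.svd(q2[:,:2]-q2[:,:2].mean(0))[2][0])
# plate corners by pixels (crop/4+385,195), z=.012
for c in [(43,115),(58,450),(370,442)]: print("corner",atz(385+c[0]/4,195+c[1]/4,.012))
o=get_obs();print(R.from_quat(o["tool_rot"]).as_matrix().round(3),o["position"])
E
```

```text
sleeve ends [ 0.4259 -0.2123  0.065 ] [ 0.4276 -0.2689  0.065 ]
tri (array([ 0.4248608 , -0.24173282,  0.06259564]), np.float64(0.0036561938193096907))
depth sleeve 231 [ 0.4283 -0.2387  0.0693] [ 0.4218 -0.2647  0.0627] [ 0.4334 -0.2141  0.0743]
sleeve dir [ 0.02655395 -0.99964738]
hinge [ 0.5377 -0.2355  0.067 ] [ 0.0114165  -0.99993483]
corner [ 0.555 -0.168  0.012]
corner [ 0.4122 -0.1715  0.012 ]
corner [ 0.414  -0.3044  0.012 ]
[[ 0.907  0.421 -0.   ]
 [ 0.421 -0.907  0.002]
 [ 0.    -0.002 -1.   ]] [ 0.26322075 -0.56653114  0.40387445]
```

>>> {"name": "move_arm", "arguments": {"commands": [[[0.7,-0.55,0.2,0,0,-0.115],[1.45,-1.13,0.4,0,0,-0.235],[2.2,-1.7,0.6,0,0,-0.35],[2.9,-2.3,0.8,0,0,-0.465],[3.6,-2.85,1.0,0,0,-0.58],[4.3,-3.4,1.2,0,0,-0.7],[5.0,-4.0,1.3,0,0,-0.815],[5.7,-4.55,1.5,0,0,-0.93],[6.5,-5.1,1.7,0,0,-1.045],[7.145,-5.668,1.85,0,0,-1.159],[7.145,-5.668,1.85,0,0,-1.159],[7.145,-5.668,1.85,0,0,-1.159]]], "claw": 0, "squeeze": 12}}

```text
time: 1.6
position: [0.4271, -0.2412, 0.3308]
tool_rot: [0.699, 0.715, -0.0, 0.0]
ft_force: [-0.6, -0.5, -1.2]
grip_width: 0.0433
grip_force: 0.0
```

```bash
python3 - <<'E'
from h import *
from rig import *
import cv2
o=get_obs();print(o["time"],o["position"],R.from_quat(o["tool_rot"]).as_matrix().round(3),o["grip_width"],o["ft_force"],o["q"].round(3))
c=camera("wrist");cv2.imwrite("pics/w1.png",c["pixels"])
E_=c["extrinsics"];K=c["camera_matrix"]
for X in [(.427,-.2405,.065),(.427,-.2125,.065),(.427,-.2685,.065)]:
    q=E_[:3,:3]@np.array(X)+E_[:3,3];print(K[0,0]*q[0]/-q[2]+K[0,2],-K[1,1]*q[1]/-q[2]+K[1,2],q)
E
```

```text
1.6 [ 0.42709707 -0.24119521  0.33077184] [[-0.023  1.     0.   ]
 [ 1.     0.023 -0.001]
 [-0.001  0.    -1.   ]] 0.043256258738367366 [-0.60418118 -0.52269394 -1.16743676] [-0.742  0.462  1.839 -0.     0.839 -0.765]
320.4842485283388 245.5673655245297 [ 1.37150124e-04 -2.70065400e-03 -2.54854220e-01]
321.40899728590466 208.259777988761 [ 0.00080309  0.02439305 -0.24781946]
319.60918023318675 280.8706700751541 [-0.00052879 -0.02979436 -0.26188898]
```

View pics/w1.png

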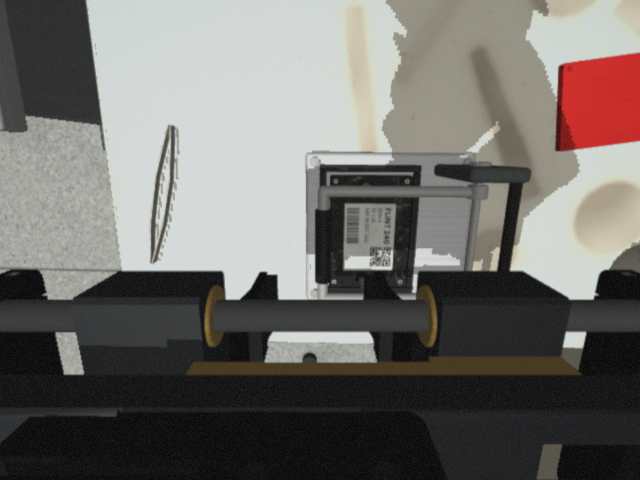

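The wrist view shows the sleeve centred at about (322,246), against a prediction of (320,246). That confirms its position and height, so I'll descend and pinch.

>>> {"name": "move_arm", "arguments": {"commands": [[[0,0.01,0.6,0,0,0],[0,0.01,1.3,0,0,0],[0,0.01,1.9,0,0,0],[0,0.01,2.3,0,0,0],[0,0.01,2.54,0,0,0],[0,0.01,2.54,0,0,0],[0,0.01,2.54,0,0,0]]]}}

```text
time: 2.52
position: [0.4275, -0.2412, 0.2297]
tool_rot: [0.699, 0.715, 0.0, 0.001]
ft_force: [-0.8, 1.4, 1.1]
grip_width: 0.0432
grip_force: 0.0
```

>>> {"name": "move_arm", "arguments": {"commands": [[[0,0,0,0,0,0],[0,0,0,0,0,0],[0,0,0,0,0,0],[0,0,0,0,0,0],[0,0,0,0,0,0]]], "claw": 1}}

```text
time: 3.15
position: [0.4283, -0.2407, 0.2293]
tool_rot: [0.699, 0.715, 0.001, 0.001]
ft_force: [5.2, 2.9, -0.8]
grip_width: 0.0113
grip_force: 12.0
```

>>> {"name": "move_arm", "arguments": {"commands": [[[0,0.014,-0.275,0,0,0],[0,0.055,-0.546,0,0,0],[0,0.123,-0.813,0,0,0],[0,0.217,-1.071,0,0,0],[0,0.337,-1.318,0,0,0],[0,0.48,-1.553,0,0,0]]]}}

```text
time: 3.9
position: [0.4489, -0.2404, 0.2913]
tool_rot: [0.7, 0.714, 0.002, 0.003]
ft_force: [12.1, 3.4, -12.5]
grip_width: 0.0115
grip_force: 12.0
```

>>> {"name": "move_arm", "arguments": {"commands": [[[0,0.2,-0.19,0,0,0],[0,0.39,-0.39,0,0,0],[0,0.6,-0.57,0,0,0],[0,0.82,-0.73,0,0,0],[0,1.06,-0.87,0,0,0],[0,1.31,-0.98,0,0,0]]]}}

```text
time: 4.65
position: [0.4994, -0.2394, 0.33]
tool_rot: [0.699, 0.715, -0.0, -0.0]
ft_force: [2.8, -3.5, -11.1]
grip_width: 0.0113
grip_force: 12.0
```

>>> {"name": "move_arm", "arguments": {"commands": [[[0,0.26,-0.06,0,0,0],[0,0.53,-0.12,0,0,0],[0,0.8,-0.15,0,0,0],[0,1.08,-0.155,0,0,0],[0,1.35,-0.13,0,0,0],[0,1.62,-0.08,0,0,0],[0,1.88,-0.01,0,0,0],[0,2.14,0.09,0,0,0],[0,2.14,0.09,0,0,0]]]}}

```text
time: 5.78
position: [0.5853, -0.2372, 0.3262]
tool_rot: [0.699, 0.715, 0.0, 0.0]
ft_force: [-1.3, -3.4, -0.1]
grip_width: 0.0115
grip_force: 12.0
```

```bash
python3 - <<'E'
from rig import *
import cv2
c=camera("scene")["pixels"]
cv2.imwrite("pics/s2.png",cv2.resize(c[120:270,300:500],None,fx=4,fy=4,interpolation=cv2.INTER_CUBIC))
E
```

```text
(no output)
```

View pics/s2.png

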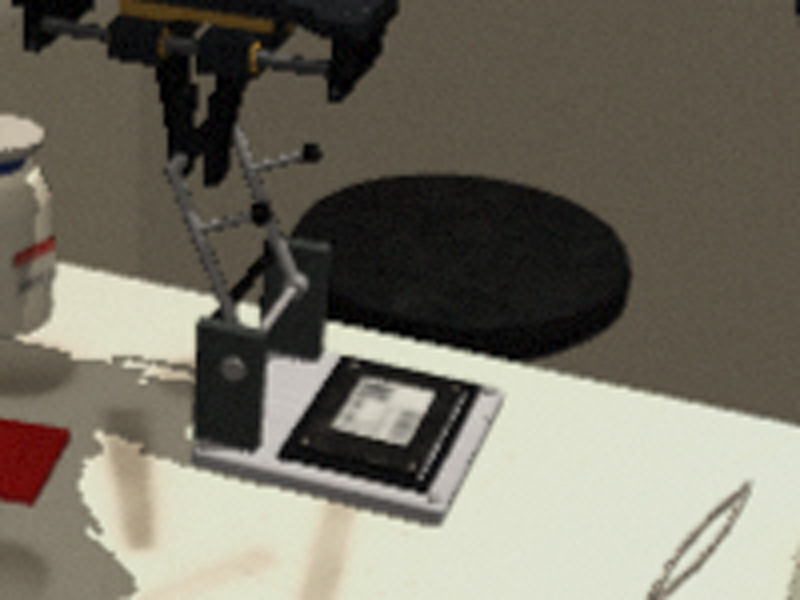

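The crop shows the bail leaning back, with the sleeve between the pads at about (200,150), and the drive still in its nest at (380,420). I'll release and lift straight up.

>>> {"name": "move_arm", "arguments": {"commands": [[[0,0.1,0.05,0,0,0],[0,0.1,0.05,0,0,0]]]}}

```text
time: 6.08
position: [0.5885, -0.2372, 0.3248]
tool_rot: [0.699, 0.715, -0.0, -0.0]
ft_force: [-0.9, -3.9, -0.9]
grip_width: 0.0111
grip_force: 12.0
```

>>> {"name": "move_arm", "arguments": {"commands": [[[0,0,0,0,0,0],[0,0,0,0,0,0],[0,0,0,0,0,0],[0,0,0,0,0,0],[0,0,0,0,0,0],[0,0,0,0,0,0],[0,0,-0.3,0,0,0],[0,0,-0.8,0,0,0],[0,0,-1.4,0,0,0],[0,0,-2.0,0,0,0],[0,0,-2.6,0,0,0],[0,0,-2.6,0,0,0]]], "claw": -0.2}}

```text
time: 7.58
position: [0.589, -0.2373, 0.4319]
tool_rot: [0.699, 0.715, 0.001, 0.003]
ft_force: [-0.4, -0.6, -0.1]
grip_width: 0.0521
grip_force: 0.0
```

```bash
python3 - <<'E'
from rig import *
import cv2
c=camera("scene")["pixels"]
cv2.imwrite("pics/s3.png",c); print(get_obs()["ft_force"])
E
```

```text
[-0.46075089 -0.54894961 -0.59844307]
```

View pics/s3.png

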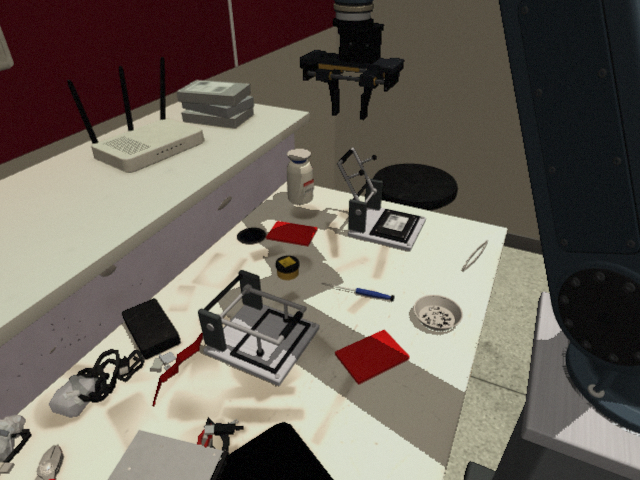

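The bail is open at (350,155), the gripper is clear of it, the drive is in its nest at (397,224), and the empty clamp is shut.

```bash
python3 -c "
from rig import *
print(hand_in())"
```

```text
the job is handed in; nothing more can be done
None
```

The job is handed in: the last picture showed the loaded clamp's bail resting open on its own, the drive in its nest, the empty clamp shut and the gripper clear; the hand-in returned no verdict.

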